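# Fit the height-drive knob on a mask aligner

### The arm

A 7-joint arm with a two-finger parallel gripper is mounted at the origin on the work surface. World frame = base frame: x ahead of the robot, y to its left, z up, the work surface at z = 0. Lengths are in m, angles in degrees, forces in N, time in s.
With the tool pointing down it reaches from about 0.425 to 0.875 m from the base axis. Payload 4.7 kg.
Tool frame: the origin (TCP) lies on the centre line of the jaws, within the pads' length; the fingertips stand 19 mm ahead of it and the grasp point (between the pads) is the TCP; z points along the fingers, y is the line along which they close (so a half turn about z gives the same grasp; the last joint's range is limited). The gripper opens to 87 mm and grips with 3 to 60 N. Pads are 19 mm wide; open, the fingers measure 117 mm over their backs; the gripper's body (75 mm by 190 mm) begins 51 mm behind the grasp point.
Start: joints at [-62.275, 18.392, -4.016, 83.108, 1.295, 78.541, -3.26], TCP at [0.294, 0.58, 0.242] pointing down, gripper open.
Joint ranges: [-163.93, 163.93], [-17.29, 119.83], [-79.2, 71.16], [3.27, 140.29], [-89.18, 269.18], [5.43, 117.66], [-154.24, 154.24]. Speed limits (degrees/s): [147.25, 147.25, 180, 180, 180, 180, 180].

### API

Orientations are given as [roll, pitch, yaw] about the fixed x, y, z axes, in that order (R = Rz(yaw) Ry(pitch) Rx(roll)).
In Python, from cell import env, imaging gives the robot as it stands.
- The arm moves only by the shell command python3 -m crank 'ROWS' [OPENING] [FORCE]. ROWS is JSON, a list of rows, each an object of numbers: "x", "y", "z": the shift along the tool's x, y, z in m; "turn": the turn about the tool's z in rad. In form: [{"x": .., "y": .., "z": .., "turn": ..}, ...]. A call has 1 to 12 rows; each row is the pose to reach, as a shift and turn from the pose commanded when the call began, along the tool's axes at that moment; what a row does not reach only later rows make up. A row lasts 1/8 s, in which the tool goes at most 62.5 mm and 10.7 degrees, less where a joint would pass 70% of its speed; a pose out of reach is approached as far as the arm can. A call with a gripper value outside its range is refused whole. OPENING is the finger opening in m, from 0 to 0.087, set as the call begins (- or left out, the last holds). The fingers move at their own pace and stop on an object; FORCE is the grip in N (left out, the last holds). Time passes only in rows, so rows that repeat a pose let the fingers close. It gives the time, the measured TCP pose, the force, the opening and the grip force at its end, in the units of the state.
- env.get_obs(): the state, without advancing time (a new reading comes with each control period).
- imaging.read_camera(name): name is "side" or "top" or "wrist"; returns the picture (400x640x3 uint8, red, green, blue); there is no depth.
- imaging.get_calibration(name): a dict with "camera_matrix" (3x3 intrinsics, pixels), "position" and "attitude" of the camera in the world. Camera axes: x right, y up, looking along -z (the intrinsics and any distortion apply to the point x, -y, -z); pixel columns grow to the right and rows downward; lengths in m; the calibration is good to about 2 mm. A picture is of the moment at which its call begins: read the wrist's pose just before it. get_calibration takes no time and is no camera call; for the wrist camera it gives the pose at the moment of the call.
- env.sign_off(): hands the job in; it is judged then, once.
The state is a dict: "time_s": time; "qpos": joint angles; "joint_velocities": joint speeds; "effort": joint torques, N m; "tool_pos": TCP position; "tool_rot": TCP orientation; "force": force on the tool from outside, world axes, zero at the start; "wrist_torque": the same for the moment, N m; "grip_width": finger opening in m; "grasp_force": force on a finger pad.
Only numpy, scipy, OpenCV 4.12 (cv2) and the standard library are available. Lean on these libraries where they do the work, as an engineer would, in place of code of your own. Each camera call takes 0.05 s, during which the arm holds its last target. There are 200 camera calls.

### The job

The height drive at the near right corner of the mask aligner still wears its dust cap: lift the cap off the spindle and stand it, open end down, in the empty middle bay of the parts tray. Then take the pointer knob from the tray, press it lightly on the D-shaped spindle and turn it slowly until it drops fully home on the drive's housing, and leave its pointer at the white index mark of the housing. Do not force the knob, and leave everything else as it is.

Things in the scene. Friction and masses are not known exactly. Their poses are not given: they have to be found in the camera images.
- drive_seat (a point): Centre of the flat round top (85 mm across, 60 mm above the bench) of the height drive's black housing, on the spindle's axis. x, y are the machine's, whose yaw varies; z up. The stage plate's edge (top 98 mm above the bench) is 83 mm away towards +x +y, the microscope 190 mm or more.
- spindle_top (a point): Centre of the top of the steel spindle, 28 mm above drive_seat; the axes are the machine's and do not turn with it. 22 mm in diameter, one flat 5 mm from its axis, round edge bevelled on top. Parked: the flat faces 0.3 to 1 rad anticlockwise (from above) of the index mark, not reported, to be seen or felt. Stiff: turns with 0.15 N m, from 0.3 rad past the mark to 1.3, and stays.
- index_mark (a point): White index line on the rim of the housing's top face, 38 mm from the spindle's axis, on the -x side of drive_seat. The fitted knob's pointer must end at it.
- cap: Dust cap: a grey plastic thimble with fine ribs, 50 g, 66 mm tall, open below (bore 31 mm). Outer diameter 39 mm, 41 over the ribs (23 to 57 mm up), 42 at the open rim and 39 at the closed top. Origin: centre of its open rim; z up through the closed top. It starts loose over the spindle, standing on the housing.
- knob: Black pointer knob, 220 g, 54 mm tall, upright in an end bay of the tray. A round skirt 70 mm in diameter, 14 mm high; on it (14 to 54 mm) a bar grip with two flat parallel sides, 32 mm wide (y) and 68 mm long (x from -36 to 32 mm), tapering from x = -24 mm to the pointer at its -x end, a white line on top. Origin: centre of its underside; z up.
- knob_bore (a point): Centre of the bore's mouth in the knob's underside (= the knob's origin and axes). 24.5 mm in diameter, 32 mm deep, one flat 6 mm from the axis on the pointer (-x) side: it slips over the spindle with about 1 mm to spare all round when the pointer is over the spindle's flat (within about 0.1 rad). Home, the underside rests on the housing's top face.
- tray: Flat steel parts tray, fixed, 130 mm (x) by 330 mm (y), rim 18 mm high, floor 4 mm thick. Two dividers 16 mm high make three bays about 104 mm long in y, centred at y = -108, 0 and 108 mm; the knob stands in one end bay, the eyepiece in the other, the middle one is empty. Origin: centre of its underside.
- eyepiece: Bystander: black microscope eyepiece, 44 mm in diameter, 46 mm tall, in the tray's other end bay. Origin: centre of its underside.
- bottle: Bystander: amber bottle with a black cap, 60 mm in diameter, 150 mm tall. Origin: centre of its underside.
- driver: Bystander: black-handled screwdriver, 190 mm long, 26 mm thick, lying along its x. Origin: middle of its length, at the bench.
- tweezers: Bystander: steel wafer tweezers, 132 mm long, 11 mm high, lying along its x. Origin: middle, at the bench.
- wafer_box: Bystander: round grey wafer carrier, 116 mm in diameter, 21 mm high. Origin: centre of its underside.
- wipes: Bystander: white box of wipes, 210 by 115 mm, 80 mm high. Origin: centre of its underside.
Not all that is in view belongs to the job. What is shaped like the cap but purple is not meant.

How it is judged (in metres and radians):
On the way, in this order (a step that is already met when the one before it is completed fails the run):
1. the cap stands upright in the tray's middle bay (x of cap in the frame of tray between -0.05 and 0.05 m and y of cap in the frame of tray between -0.045 and 0.045 m and z of cap in the frame of tray below 0.01 m and angle between cap's own z axis and vertical below 0.15 rad), for 0.2 s.
2. the knob has dropped home on the spindle (z of knob in the frame of drive_seat below 0.004 m and horizontal distance between knob and drive_seat below 0.004 m), for 0.1 s.
At the end, for the whole second after the job is handed in: The cap stands upright (within 0.15 rad), open end down, on the floor of the tray's middle bay; the knob is home on the spindle: underside within 3 mm of the housing's top face, centred within 4 mm, upright within 0.06 rad, its pointer within 0.15 rad of the index mark; both released and at rest (all of step 1 and z of knob in the frame of drive_seat below 0.003 m and horizontal distance between knob and drive_seat below 0.004 m and angle between knob's own z axis and vertical below 0.06 rad and angle between the x axis of knob and the x axis of drive_seat, either way round below 0.15 rad and linear speed of each of knob, cap below 0.01 m/s); the robot touches nothing.
It fails at once if the knob is forced onto the drive (more than 60 N) (contact force between knob and aligner above 60 N).
It fails at once if a bystander is moved more than 25 mm (distance of any of eyepiece, bottle, driver, tweezers, wafer_box, wipes from where it was at the start of the episode above 0.025 m).
It fails at once if the bottle or the eyepiece is tipped over (angle between any of bottle, eyepiece's own z axis and vertical above 0.5 rad).
It also fails if it takes over 70 s, if anything falls off the work surface, if the arm or the gripper's body presses on something with over 40 N, if the wrist force passes 120 N, or if a joint passes its speed limit or range.

## Working session

There is one attempt and no reset: what is moved stays moved. The work goes in short steps, Python scripts to look and compute and a shell command to move; the robot and the scene stay as the last step left them, time stands still between calls to the robot, and variables do not carry over. Pictures are saved under pics/ and viewed, at most 10 in all, crops included, and the job is handed in when it is done.

```bash
ls; mkdir -p pics; cat > h.py <<'E'
from cell import env, imaging
import numpy as np, cv2
from scipy.spatial.transform import Rotation as R
def cal(n):
    c=imaging.get_calibration(n); return c
def rot(c):
    a=np.array(c["attitude"],float)
    if a.shape==(3,3): return a
    if a.size==4: return None
    return R.from_euler('xyz',a,degrees=True).as_matrix()
def ray(c,u,v):
    K=np.array(c["camera_matrix"]); d=np.linalg.inv(K)@[u,v,1]
    return np.array(c["position"]), rot(c)@[d[0],-d[1],-d[2]]
def onz(c,u,v,z):
    p,d=ray(c,u,v); return p+d*(z-p[2])/d[2]
def proj(c,P):
    q=rot(c).T@(np.array(P)-c["position"]); q=np.array(c["camera_matrix"])@[q[0],-q[1],-q[2]]; return q[:2]/q[2]
E
python3 - <<'E'
from h import *
print(env.get_obs())
for n in ("top","side","wrist"):
    print(n,cal(n)); im=imaging.read_camera(n); cv2.imwrite(f"pics/{n}0.png",im[:,:,::-1])
E
```

```text
pics
{'time_s': 0.0, 'qpos': array([-62.27528255,  18.4396993 ,  -4.01212403,  83.17617917,
         1.29475561,  78.54243614,  -3.2609594 ]), 'joint_velocities': array([ 0.02630357, -0.02999168, -0.14701297,  0.01853167, -0.03618326,
       -0.06490406,  0.07691144]), 'effort': array([ 1.45057429e-04, -4.91286707e+01, -4.03881194e-01, -3.12531745e+01,
       -6.38139085e-02,  4.37336485e-02,  1.76155627e-04]), 'tool_pos': array([0.29408577, 0.57906374, 0.2404426 ]), 'tool_rot': array([-1.79886905e+02,  6.75540365e-03,  1.53080825e+02]), 'force': array([ 0.44715466, -0.06124733,  0.14216099]), 'wrist_torque': array([ 0.02340327,  0.01895296, -0.00077444]), 'grasp_force': 0.0, 'grip_width': 0.08716696832236841}
top {'camera_matrix': array([[382.32423376,   0.        , 320.63840476],
       [  0.        , 382.32423376, 196.53656234],
       [  0.        ,   0.        ,   1.        ]]), 'position': array([ 0.41251624, -0.09921318,  1.27880446]), 'attitude': array([  7.99519368,   0.72256962, -90.38065362])}
side {'camera_matrix': array([[362.64837697,   0.        , 323.29477243],
       [  0.        , 362.64837697, 196.86929324],
       [  0.        ,   0.        ,   1.        ]]), 'position': array([ 0.30831504, -0.68168953,  0.84481139]), 'attitude': array([ 40.08392391,  -0.69610874, -24.58136059])}
wrist {'camera_matrix': array([[330.25120292,   0.        , 325.41094977],
       [  0.        , 330.25120292, 204.25345418],
       [  0.        ,   0.        ,   1.        ]]), 'position': array([0.232283  , 0.61106273, 0.38422187]), 'attitude': array([-14.9344579 ,   0.12172574,  63.09314264])}
```

View pics/top0.png

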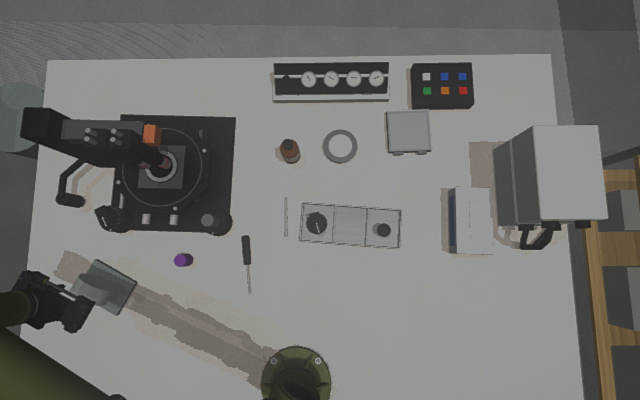

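View pics/side0.png

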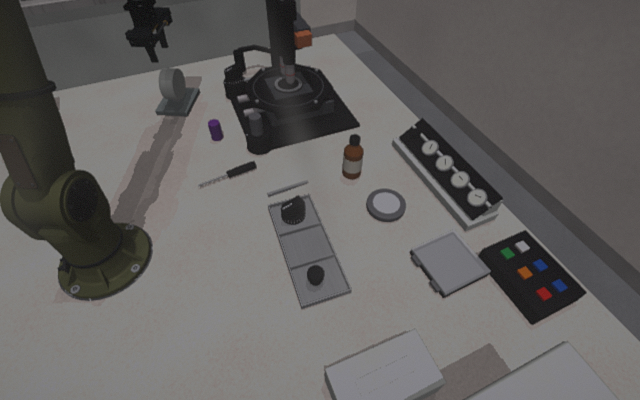

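Top view: the cap sits on the drive at about (209,220), the knob is in the tray's left bay (317,222), the middle bay is at about (350,225), and the eyepiece is at (384,230). In the side view the cap is at (254,117) and the knob at (292,210). The purple decoy is clearly separate.

```bash
python3 - <<'E'
from h import *
c=cal("top");s=cal("side")
print("cap",onz(c,208,220,.126),onz(s,254,113,.126))
print("knob",onz(c,317,220,.054+.004),onz(s,292,208,.05))
co=[onz(c,u,v,.018) for u,v in ((302,203),(400,207),(398,248),(299,243))]
print("tray",np.round(co,3),np.mean(co,0), [np.degrees(np.arctan2(*(a-b)[[1,0]])) for a,b in ((co[0],co[1]),(co[3],co[2]))])
print("plate", np.round([onz(c,122,115,.0),onz(c,236,118,.0)],3))
im=cv2.imread("pics/top0.png")
a=cv2.resize(im[190:250,170:250],None,fx=7,fy=7,interpolation=cv2.INTER_CUBIC)
b=cv2.resize(im[195:255,295:405],None,fx=7,fy=7,interpolation=cv2.INTER_CUBIC)[:, :770]
o=np.zeros((420,560,3),np.uint8);o[:]=a
print(a.shape,b.shape)
sm=cv2.imread("pics/side0.png"); d=cv2.resize(sm[90:170,225:305],(420,420),interpolation=cv2.INTER_CUBIC)
b=cv2.resize(im[195:255,295:405],(330,180))
canvas=np.zeros((600,800,3),np.uint8);canvas[:370,:493]=cv2.resize(a,(493,370));canvas[:300,495:795]=cv2.resize(d,(300,300));canvas[400:580,:330]=b
cv2.imwrite("pics/crop1.png",cv2.convertScaleAbs(canvas,alpha=2))
E
```

```text
cap [0.50561355 0.25607519 0.126     ] [0.51115275 0.27464639 0.126     ]
knob [ 0.50843477 -0.07281833  0.058     ] [ 0.4987513  -0.07877045  0.05      ]
tray [[ 0.569 -0.022  0.018]
 [ 0.553 -0.347  0.018]
 [ 0.418 -0.336  0.018]
 [ 0.437 -0.013  0.018]] [ 0.4939568  -0.17935127  0.018     ] [np.float64(87.17810411207326), np.float64(86.73863939672039)]
plate [[0.887 0.61  0.   ]
 [0.871 0.209 0.   ]]
(420, 560, 3) (420, 770, 3)
```

View pics/crop1.png

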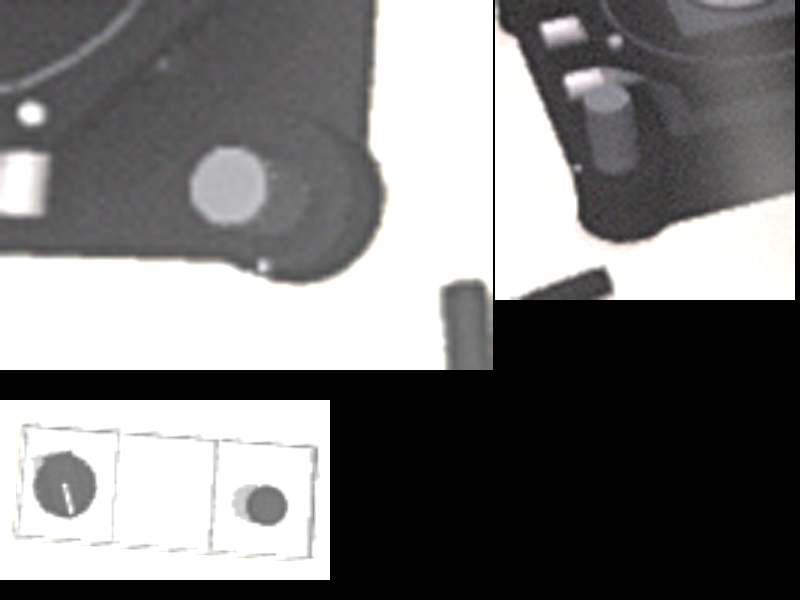

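The crop shows the cap top centre at about (207.0,220.2) in the top view and (254.9,115.9) in the side view. The index mark is at (212.9,233.0) and (246.9,134.8). The knob pointer points towards world -x, slightly -y.

```bash
cat >> h.py <<'E'
def two(a,b,cs):
    A=[];B=[]
    for (u,v),c in zip((a,b),cs):
        p,d=ray(c,u,v); d/=np.linalg.norm(d); M=np.eye(3)-np.outer(d,d); A.append(M);B.append(M@p)
    return np.linalg.lstsq(np.vstack(A),np.hstack(B),rcond=None)[0]
def shift(P,o=None):
    "tool-axes shift to bring TCP to P"
    o=o or env.get_obs(); return R.from_euler('xyz',o["tool_rot"],degrees=True).inv().apply(np.array(P)-o["tool_pos"])
E
python3 - <<'E'
from h import *
c=cal("top");s=cal("side")
print("cap",onz(c,207,220.2,.126),onz(s,254.9,115.9,.126),two((207,220.2),(254.9,115.9),(c,s)))
m=onz(c,212.9,233,.06);print("mark",m,onz(s,246.9,134.8,.06))
k=295+np.array([64,71])/3; kv=195+(np.array([485,513])-400)/3
a=onz(c,k[0],kv[0],.058);b=onz(c,k[1],kv[1],.058);print("ptr",a,b,np.degrees(np.arctan2(*(a-b)[[1,0]])))
ks=onz(c,295+65/3,195+85/3,.018+.02);print("knob skirt",ks)
print(shift([.505,.258,.25]))
print(R.from_euler('xyz',env.get_obs()["tool_rot"],degrees=True).as_matrix().round(3))
E
```

```text
cap [0.50502983 0.25909595 0.126     ] [0.50922082 0.25916291 0.126     ] [0.50697579 0.25845434 0.12681107]
mark [0.46931646 0.25930376 0.06      ] [0.47307583 0.26016178 0.06      ]
ptr [ 0.49779276 -0.07063211  0.058     ] [ 0.46803305 -0.07790898  0.058     ] 13.740405432157097
knob skirt [ 0.49918167 -0.07124609  0.038     ]
[-0.33342702 -0.19096353 -0.00897255]
[[-0.892  0.453 -0.001]
 [ 0.453  0.892 -0.001]
 [-0.    -0.001 -1.   ]]
```

```bash
python3 -m crank '[{"x":-0.04,"y":-0.023},{"x":-0.087,"y":-0.05},{"x":-0.134,"y":-0.077},{"x":-0.181,"y":-0.104},{"x":-0.228,"y":-0.131},{"x":-0.275,"y":-0.158},{"x":-0.315,"y":-0.180},{"x":-0.334,"y":-0.192},{"x":-0.334,"y":-0.192},{"x":-0.334,"y":-0.192}]' 0.087
python3 - <<'E'
from h import *
c=cal("wrist"); im=imaging.read_camera("wrist")[:,:,::-1]; cv2.imwrite("pics/w1.png",cv2.convertScaleAbs(im,alpha=1.8)); print(c, proj(c,[.507,.258,.126]),env.get_obs()["qpos"])
E
```

```text
{'camera_matrix': array([[330.25120292,   0.        , 325.41094977],
       [  0.        , 330.25120292, 204.25345418],
       [  0.        ,   0.        ,   1.        ]]), 'position': array([0.23229747, 0.6110966 , 0.3843667 ]), 'attitude': array([-14.93394785,   0.10691463,  63.09303533])} [148.23389618 506.65156727] [-62.27517512  18.4234123   -4.01426811  83.14798434   1.29637232
  78.539813    -3.26158525]invalid input
```

View pics/w1.png

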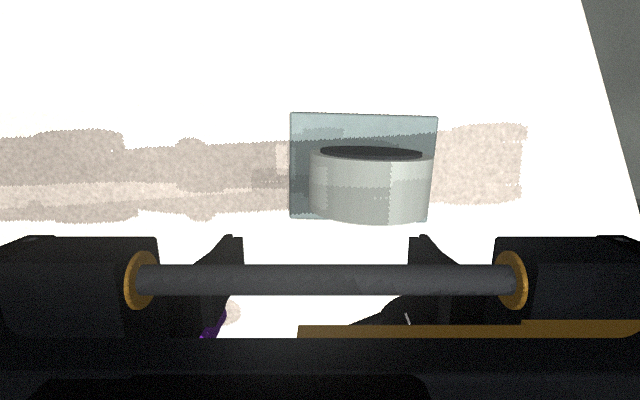

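The call was refused, probably because some keys were missing, so the arm did not move. The picture shows only the holder on the bench and the gripper parts at the bottom.

```bash
python3 -m crank '[{"x":-0.04,"y":-0.023,"z":0,"turn":0},{"x":-0.087,"y":-0.05,"z":0,"turn":0},{"x":-0.134,"y":-0.077,"z":0,"turn":0},{"x":-0.181,"y":-0.104,"z":0,"turn":0},{"x":-0.228,"y":-0.131,"z":0,"turn":0},{"x":-0.275,"y":-0.158,"z":0,"turn":0},{"x":-0.315,"y":-0.180,"z":0,"turn":0},{"x":-0.334,"y":-0.192,"z":0,"turn":0},{"x":-0.334,"y":-0.192,"z":0,"turn":0},{"x":-0.334,"y":-0.192,"z":0,"turn":0}]' 0.087
python3 - <<'E'
from h import *
print(env.get_obs()["qpos"],shift([.507,.258,.108]))
E
```

```text
time_s: 1.45
tool_pos: [0.5042, 0.2588, 0.2414]
tool_rot: [180.0, -0.1, 153.2]
force: [0.8, 0.9, -0.5]
grip_width: 0.0868
grasp_force: 0.0
[-38.25702933   8.16767646   9.3561022   95.66143758  -1.42337789
  76.29464143  34.53317097] [-0.0029266   0.00051439  0.13342798]
```

```bash
python3 -m crank '[{"x":-0.003,"y":0,"z":0.04,"turn":0},{"x":-0.003,"y":0,"z":0.085,"turn":0},{"x":-0.003,"y":0,"z":0.12,"turn":0},{"x":-0.003,"y":0,"z":0.133,"turn":0},{"x":-0.003,"y":0,"z":0.133,"turn":0}]'
python3 -m crank '[{"x":0,"y":0,"z":0,"turn":0},{"x":0,"y":0,"z":0,"turn":0},{"x":0,"y":0,"z":0,"turn":0},{"x":0,"y":0,"z":0,"turn":0},{"x":0,"y":0,"z":0,"turn":0},{"x":0,"y":0,"z":0,"turn":0}]' 0.03 12
```

```text
time_s: 2.08
tool_pos: [0.5071, 0.2569, 0.1083]
tool_rot: [-180.0, -0.0, 153.2]
force: [0.6, 0.4, -0.0]
grip_width: 0.087
grasp_force: 0.0
time_s: 2.82
tool_pos: [0.5086, 0.2571, 0.1091]
tool_rot: [179.8, 0.0, 153.1]
force: [1.6, 2.9, -0.0]
grip_width: 0.0392
grasp_force: 12.0
```

```bash
python3 -m crank '[{"x":0,"y":0,"z":-0.015,"turn":0},{"x":0,"y":0,"z":-0.04,"turn":0},{"x":0,"y":0,"z":-0.08,"turn":0},{"x":0,"y":0,"z":-0.12,"turn":0},{"x":0,"y":0,"z":-0.14,"turn":0},{"x":0,"y":0,"z":-0.14,"turn":0}]'
python3 -m crank '[{"x":-0.012,"y":-0.025,"z":0,"turn":0},{"x":-0.035,"y":-0.074,"z":0,"turn":0},{"x":-0.059,"y":-0.126,"z":0,"turn":0},{"x":-0.083,"y":-0.178,"z":0,"turn":0},{"x":-0.107,"y":-0.23,"z":0,"turn":0},{"x":-0.131,"y":-0.28,"z":0,"turn":0},{"x":-0.155,"y":-0.332,"z":0,"turn":0},{"x":-0.175,"y":-0.375,"z":0,"turn":0},{"x":-0.185,"y":-0.395,"z":0,"turn":0},{"x":-0.185,"y":-0.395,"z":0,"turn":0},{"x":-0.185,"y":-0.395,"z":0,"turn":0}]'
python3 - <<'E'
from h import *
o=env.get_obs();print(o["qpos"],o["force"],shift([.494,-.179,.054]))
out=[]
for n,(u,v) in (("top",(180,200)),("side",(225,100)),("side",(260,140))):
    im=imaging.read_camera(n)[:,:,::-1]; cv2.imwrite(f"pics/{n}2.png",im)
    out.append(cv2.resize(im[v:v+60,u:u+60] if len(out)<2 else im[v:v+130,u:u+130],(400 if len(out)<2 else 380,)*2,interpolation=cv2.INTER_CUBIC))
cv=np.zeros((600,800,3),np.uint8);cv[:400,:400]=out[0];cv[:400,400:]=out[1]
cv[400:,:200]=cv2.resize(out[2],(200,200))
cv2.imwrite("pics/c2.png",cv2.convertScaleAbs(cv,alpha=2.2))
E
```

```text
time_s: 3.58
tool_pos: [0.5085, 0.2558, 0.2502]
tool_rot: [179.9, 0.1, 153.1]
force: [0.1, -0.4, -1.1]
grip_width: 0.0393
grasp_force: 12.0
time_s: 4.95
tool_pos: [0.4937, -0.1784, 0.2476]
tool_rot: [180.0, -0.1, 153.2]
force: [0.1, 0.3, -0.6]
grip_width: 0.0391
grasp_force: 12.0
[-13.78094603   2.64865706  31.98252963 101.26162817  -1.46959641
  76.61545525  81.69434039] [ 0.08658054  0.31086947 -0.56875956] [-0.00090338 -0.00043938  0.19354853]
```

View pics/c2.png

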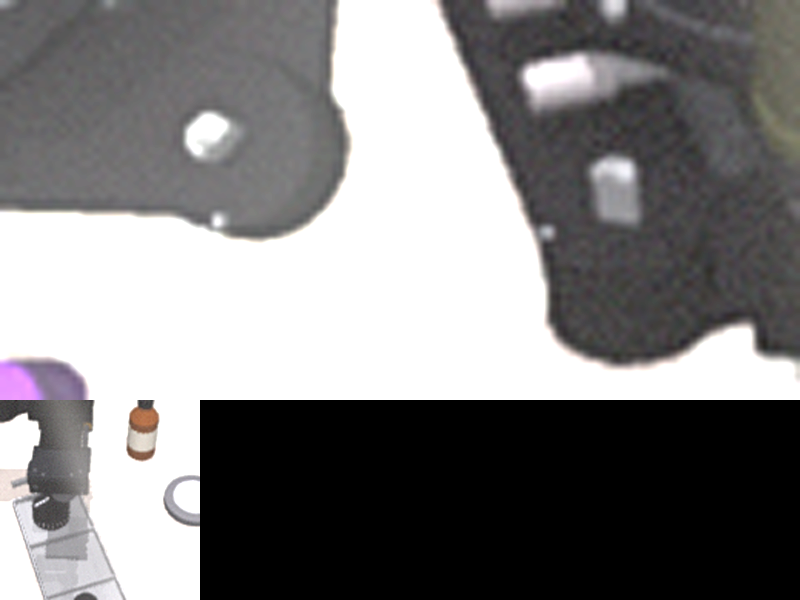

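The spindle is bare: its top centre is at about (211.2,220.4) in the top view and the flat seems to face lower-right (-x,-y). The mark is at (212.6,232.9). The cap hangs over the middle bay, so I lower it.

```bash
python3 -m crank '[{"x":0,"y":0,"z":0.05,"turn":0},{"x":0,"y":0,"z":0.1,"turn":0},{"x":0,"y":0,"z":0.15,"turn":0},{"x":0,"y":0,"z":0.18,"turn":0},{"x":0,"y":0,"z":0.19,"turn":0},{"x":0,"y":0,"z":0.194,"turn":0},{"x":0,"y":0,"z":0.194,"turn":0},{"x":0,"y":0,"z":0.194,"turn":0}]'
python3 - <<'E'
from h import *
c=cal("top");s=cal("side")
a=(180+208/6.667-.4,200+136/6.667-.4);b=(225+613/6.667-60-.4,100+168/6.667-.4)
print(onz(c,*a,.088),onz(s,*b,.088),two(a,b,(c,s)))
a=(180+217/6.667-.4,200+219/6.667-.4);b=(225+546/6.667-60-.4,100+233/6.667-.4)
print(onz(c,*a,.06),onz(s,*b,.06),two(a,b,(c,s)))
E
```

```text
time_s: 6.1
tool_pos: [0.495, -0.1803, 0.0558]
tool_rot: [179.9, 0.1, 153.1]
force: [0.4, 0.1, -0.7]
grip_width: 0.0392
grasp_force: 12.0
[0.50861842 0.25899459 0.088     ] [0.51047814 0.26196796 0.088     ] [0.50895981 0.25786205 0.09137665]
[0.47108716 0.26176657 0.06      ] [0.47223217 0.26191651 0.06      ] [0.47161081 0.26155655 0.06038183]
```

```bash
python3 -m crank '[{"x":0,"y":0,"z":0.001,"turn":0},{"x":0,"y":0,"z":0.002,"turn":0},{"x":0,"y":0,"z":0.003,"turn":0},{"x":0,"y":0,"z":0.003,"turn":0}]'
```

```text
time_s: 6.6
tool_pos: [0.4948, -0.1801, 0.0528]
tool_rot: [179.9, 0.1, 153.1]
force: [-1.2, 0.5, 7.7]
grip_width: 0.0389
grasp_force: 12.0
```

```bash
python3 -m crank '[{"x":0,"y":0,"z":0,"turn":0},{"x":0,"y":0,"z":0,"turn":0},{"x":0,"y":0,"z":-0.005,"turn":0},{"x":0,"y":0,"z":-0.03,"turn":0},{"x":0,"y":0,"z":-0.08,"turn":0},{"x":0,"y":0,"z":-0.13,"turn":0},{"x":-0.04,"y":0.03,"z":-0.17,"turn":-0.17},{"x":-0.045,"y":0.06,"z":-0.17,"turn":-0.35},{"x":-0.045,"y":0.076,"z":-0.17,"turn":-0.53},{"x":-0.045,"y":0.076,"z":-0.17,"turn":-0.7},{"x":-0.045,"y":0.076,"z":-0.17,"turn":-0.7}]' 0.07
python3 - <<'E'
from h import *
c=cal("wrist");im=imaging.read_camera("wrist")[:,:,::-1];cv2.imwrite("pics/w3.png",cv2.convertScaleAbs(im,alpha=1.8))
print(proj(c,[.499,-.071,.058]),proj(c,[.495,-.18,.07]),env.get_obs()["qpos"])
im=imaging.read_camera("top")[:,:,::-1];cv2.imwrite("pics/t3.png",im)
E
```

```text
time_s: 7.98
tool_pos: [0.5685, -0.1327, 0.2216]
tool_rot: [-180.0, -0.0, -166.9]
force: [0.0, -0.4, 0.5]
grip_width: 0.07
grasp_force: 0.0
[409.08902566 134.37973711] [291.45142521 100.9338651 ] [-13.257803    11.41430525  27.32828405  95.46535765  -5.40802451
  74.43541799 118.04225594]
```

View pics/w3.png

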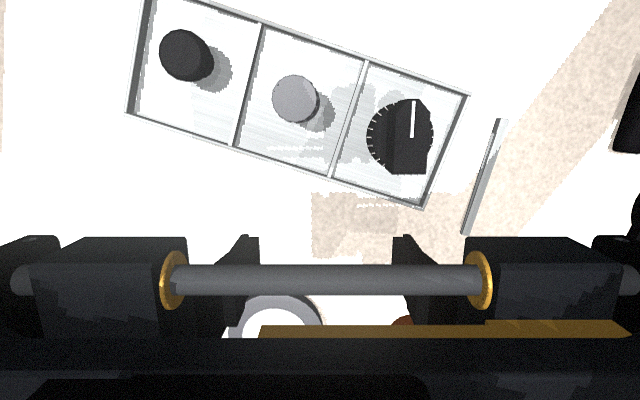

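The cap stands in the middle bay (296,98). The knob's pointer line runs from (413,99) to (411,138) with the knob in its bay.

```bash
python3 - <<'E'
from h import *
c=cal("wrist");im=cv2.imread("pics/w3.png").astype(int)
r=im[90:180,380:440]; m=(r.min(2)>150).astype(np.uint8)
n,l,st,ce=cv2.connectedComponentsWithStats(m)
k=[i for i in range(1,n) if l[20,32]==i or abs(ce[i][0]-32)<4 and 20<st[i][4]<400][0]
ys,xs=np.where(l==k); P=np.array([onz(c,x+380,y+90,.058) for x,y in zip(xs,ys)])[:,:2]
ctr=P.mean(0);u=np.linalg.svd(P-ctr)[2][0]; u*=np.sign(u[0]); t=(P-ctr)@u
yaw=np.degrees(np.arctan2(u[1],u[0]))
print(st[k],ctr,"yaw",yaw,"len",np.ptp(t),"tip",ctr+u*t.min())
tip=ctr+u*t.min()
# dark end of bar
d=r.max(2)<75; 
e=onz(c,412,174,.058);print("end +x (if z top)",e, np.linalg.norm(e[:2]-tip))
for off in (.034,.036): print("origin",tip+u*off)
o=tip+u*.035; print("shift",shift([*o,.2216]))
E
```

```text
[ 30  11   6  37 133] [ 0.4854435  -0.07218861] yaw 13.341121307991074 len 0.03142689558172669 tip [ 0.47022287 -0.07579815]
end +x (if z top) [ 0.53340713 -0.0580664   0.058     ] 0.06562518809484753
origin [ 0.50330533 -0.06795271]
origin [ 0.50525136 -0.06749121]
shift [4.77182184e-02 7.81372963e-02 1.95735420e-05]
```

```bash
python3 - <<'E'
from h import *
from scipy.optimize import least_squares
c=cal("wrist");im=cv2.imread("pics/w3.png")
m=(im.max(2)<110).astype(np.uint8)[70:200,340:460]; m=cv2.morphologyEx(m,cv2.MORPH_CLOSE,np.ones((3,3)))
cs=max(cv2.findContours(m,cv2.RETR_EXTERNAL,cv2.CHAIN_APPROX_NONE)[0],key=cv2.contourArea)[:,0]+[340,70]
print(cs.min(0),cs.max(0))
for zz in (.016,.018):
  P=np.array([onz(c,x,y,zz)[:2] for x,y in cs if x<388 and 100<y<165])
  f=least_squares(lambda q:np.hypot(*(P-q[:2]).T)-.035,[.5,-.07],loss='soft_l1',f_scale=.001)
  print(len(P),f.x,np.abs(f.fun).mean())
E
```

```text
[366  99] [432 173]
68 [ 0.50237409 -0.06886915] 0.0004125255615724439
68 [ 0.50231918 -0.06909931] 0.00043459108651918376
```

```bash
python3 -m crank '[{"x":0.02,"y":0.03,"z":0.02,"turn":0},{"x":0.04,"y":0.06,"z":0.06,"turn":0},{"x":0.05,"y":0.0773,"z":0.1,"turn":0},{"x":0.05,"y":0.0773,"z":0.12,"turn":0},{"x":0.05,"y":0.0773,"z":0.15,"turn":0},{"x":0.05,"y":0.0773,"z":0.17,"turn":0},{"x":0.05,"y":0.0773,"z":0.179,"turn":0},{"x":0.05,"y":0.0773,"z":0.179,"turn":0},{"x":0.05,"y":0.0773,"z":0.179,"turn":0}]'
python3 - <<'E'
from h import *
print(shift([.5023,-.069,.042]))
E
```

```text
time_s: 9.2
tool_pos: [0.503, -0.069, 0.0435]
tool_rot: [-180.0, 0.1, -166.8]
force: [0.9, -0.6, 0.4]
grip_width: 0.0698
grasp_force: 0.0
[0.00067812 0.00018952 0.00147369]
```

```bash
python3 -m crank '[{"x":0.0007,"y":0,"z":0.001,"turn":0},{"x":0.0007,"y":0,"z":0.001,"turn":0},{"x":0.0007,"y":0,"z":0.001,"turn":0},{"x":0.0007,"y":0,"z":0.001,"turn":0},{"x":0.0007,"y":0,"z":0.001,"turn":0},{"x":0.0007,"y":0,"z":0.001,"turn":0}]' 0.02 35
python3 -m crank '[{"x":0,"y":0,"z":-0.02,"turn":0},{"x":0,"y":0,"z":-0.06,"turn":0},{"x":0,"y":0,"z":-0.12,"turn":0},{"x":0,"y":0,"z":-0.16,"turn":0},{"x":0,"y":0,"z":-0.18,"turn":0},{"x":0,"y":0,"z":-0.18,"turn":0}]'
python3 - <<'E'
from h import *
print(shift([.555,.265,.222]),env.get_obs()["qpos"])
E
```

```text
time_s: 9.95
tool_pos: [0.5015, -0.0689, 0.0416]
tool_rot: [180.0, 0.0, -166.8]
force: [0.3, 0.5, 0.7]
grip_width: 0.0315
grasp_force: 35.0
time_s: 10.7
tool_pos: [0.5023, -0.0692, 0.2227]
tool_rot: [-180.0, 0.2, -166.8]
force: [-0.6, -0.7, -3.1]
grip_width: 0.0318
grasp_force: 35.0
[-0.1275103   0.31341527  0.00097898] [-19.3376294    0.91670935  24.61053744 105.56823281  -0.42867533
  73.4266402  108.57502524]
```

```bash
python3 -m crank '[{"x":-0.012,"y":0.025,"z":0,"turn":0},{"x":-0.034,"y":0.075,"z":0,"turn":0},{"x":-0.057,"y":0.128,"z":0,"turn":0},{"x":-0.08,"y":0.18,"z":0,"turn":0},{"x":-0.103,"y":0.232,"z":0,"turn":0},{"x":-0.125,"y":0.282,"z":0,"turn":0},{"x":-0.137,"y":0.309,"z":0,"turn":0},{"x":-0.141,"y":0.318,"z":0,"turn":0},{"x":-0.141,"y":0.318,"z":0,"turn":0},{"x":-0.141,"y":0.318,"z":0,"turn":0}]'
python3 - <<'E'
from h import *
c=cal("wrist");im=imaging.read_camera("wrist")[:,:,::-1];cv2.imwrite("pics/w4.png",im)
p=proj(c,[.509,.259,.088]);q=proj(c,[.4716,.2616,.06]);print(p,q,env.get_obs()["qpos"])
u,v=max(int(p[0])-60,0),max(int(p[1])-60,0);print(u,v)
cr=cv2.resize(im[v:v+120,u:u+120],(600,600),interpolation=cv2.INTER_CUBIC);cv2.imwrite("pics/w4c.png",cv2.convertScaleAbs(cr,alpha=1.8))
E
```

```text
time_s: 11.95
tool_pos: [0.5666, 0.2702, 0.2213]
tool_rot: [-179.9, -0.0, -167.0]
force: [0.1, -1.4, -1.4]
grip_width: 0.0318
grasp_force: 35.0
[328.50047999 130.23910873] [340.92563448  86.90092597] [-36.91568128  16.18748687  10.96174949  88.56059132  -3.09291852
  75.56537495  77.41693109]
268 70
```

View pics/w4c.png

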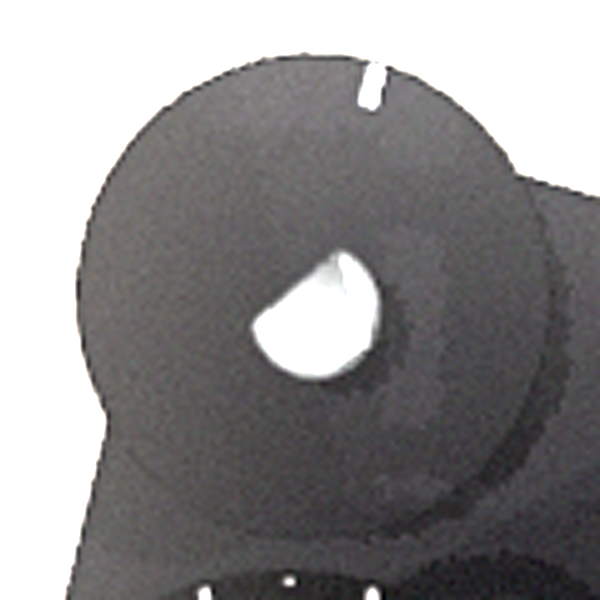

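The wrist view shows the D-spindle clearly. The flat runs from crop (252,325) to (340,250), and the mark from (376,65) to (370,108).

```bash
python3 - <<'E'
from h import *
from scipy.optimize import least_squares
c=cal("wrist");im=cv2.imread("pics/w4.png")
f=lambda x,y,z: onz(c,268+(x+.5)/5-.5,70+(y+.5)/5-.5,z)[:2]
cr=cv2.resize(im[70:190,268:388],(600,600),interpolation=cv2.INTER_CUBIC)
m=(cr.min(2)>105).astype(np.uint8);m[:200]=0;m[420:]=0
cs=max(cv2.findContours(m,cv2.RETR_EXTERNAL,cv2.CHAIN_APPROX_NONE)[0],key=cv2.contourArea)[:,0]
print(cs.min(0),cs.max(0))
# side of the flat line: through (252,325),(340,250)
a=np.array([252,325.]);b=np.array([340,250.]);n=np.array([-(b-a)[1],(b-a)[0]]);n/=np.linalg.norm(n);d=(cs-a)@n
arc=cs[abs(d)>12]
for z in (.085,.088):
  P=np.array([f(x,y,z) for x,y in arc]);F=least_squares(lambda q:np.hypot(*(P-q[:2]).T)-q[2],[.51,.26,.011],loss='soft_l1',f_scale=.0005)
  print("axis",F.x,np.abs(F.fun).mean())
  L=np.array([f(x,y,z) for x,y in cs if abs((np.array([x,y])-a)@n)<6 and 262<x<325]);mu=L.mean(0);t=np.linalg.svd(L-mu)[2][0]
  nn=np.array([-t[1],t[0]]); dd=(mu-F.x[:2])@nn; nn*=np.sign(dd); print("flat dist",abs(dd),"dir",np.degrees(np.arctan2(nn[1],nn[0])))
A=F.x[:2]
mk=f(373,86,.06);v=mk-A;print("mark",mk,np.linalg.norm(v),np.degrees(np.arctan2(v[1],v[0])))
# housing circle
dk=[(80,290),(110,180),(200,85),(305,56),(440,90),(518,175)]
P=np.array([f(x,y,.06) for x,y in dk]);F2=least_squares(lambda q:np.hypot(*(P-q[:2]).T)-q[2],[.51,.26,.042]);print("housing",F2.x)
print(env.get_obs()["tool_pos"],env.get_obs()["tool_rot"])
E
```

```text
[  0 200] [105 419]
axis [0.52103376 0.21909303 0.01501927] 0.00413271714552303<stdin>:15: RuntimeWarning: Mean of empty slice.
  ret = ret.dtype.type(ret / rcount)
Traceback (most recent call last):
numpy.linalg.LinAlgError: 1-dimensional array given. Array must be at least two-dimensional
```

Mask caught the bench; restrict it to the central region.

```bash
python3 - <<'E'
from h import *
from scipy.optimize import least_squares
c=cal("wrist");im=cv2.imread("pics/w4.png")
f=lambda x,y,z: onz(c,268+(x+.5)/5-.5,70+(y+.5)/5-.5,z)[:2]
cr=cv2.resize(im[70:190,268:388],(600,600),interpolation=cv2.INTER_CUBIC)
m=(cr.min(2)>90).astype(np.uint8);m[:200]=0;m[420:]=0;m[:,:200]=0;m[:,430:]=0
cs=max(cv2.findContours(m,cv2.RETR_EXTERNAL,cv2.CHAIN_APPROX_NONE)[0],key=cv2.contourArea)[:,0]
print(cs.min(0),cs.max(0))
a=np.array([252,325.]);b=np.array([340,250.]);n=np.array([-(b-a)[1],(b-a)[0]]);n/=np.linalg.norm(n);d=(cs-a)@n
arc=cs[abs(d)>14]
for z in (.085,.088):
  P=np.array([f(x,y,z) for x,y in arc]);F=least_squares(lambda q:np.hypot(*(P-q[:2]).T)-q[2],[.51,.26,.011],loss='soft_l1',f_scale=.0005)
  print("axis",F.x,np.abs(F.fun).mean())
  L=np.array([f(x,y,z) for x,y in cs if abs((np.array([x,y])-a)@n)<8 and 262<x<325]);mu=L.mean(0);t=np.linalg.svd(L-mu)[2][0]
  nn=np.array([-t[1],t[0]]); dd=(mu-F.x[:2])@nn; nn*=np.sign(dd); print(len(L),"flat dist",abs(dd),"dir",np.degrees(np.arctan2(nn[1],nn[0])))
A=F.x[:2]
mk=f(373,86,.06);v=mk-A;print("mark",mk,np.linalg.norm(v),np.degrees(np.arctan2(v[1],v[0])))
dk=[(80,290),(110,180),(200,85),(305,56),(440,90),(518,175)]
P=np.array([f(x,y,.06) for x,y in dk]);F2=least_squares(lambda q:np.hypot(*(P-q[:2]).T)-q[2],[.51,.26,.042]);print("housing",F2.x)
print(env.get_obs()["tool_pos"],env.get_obs()["tool_rot"])
E
```

```text
[252 252] [378 377]
axis [0.51002606 0.26094613 0.01075297] 0.00012208973941436443
62 flat dist 0.00489719009131393 dir -128.63083368263105
axis [0.50990701 0.2608783  0.01063787] 0.00012078866786484363
62 flat dist 0.004844711305241976 dir -128.63083368263105
mark [0.47137471 0.26292885] 0.03858681826119713 176.95379366847826
housing [0.5098557  0.26154562 0.04232674]
[0.5666458  0.27043272 0.22161752] [-1.79954625e+02 -2.56948921e-03 -1.66976856e+02]
```

```bash
python3 -m crank '[{"x":0.02,"y":0.001,"z":0.02,"turn":-0.15},{"x":0.05,"y":0.003,"z":0.05,"turn":-0.3},{"x":0.0573,"y":0.0038,"z":0.07,"turn":-0.45},{"x":0.0573,"y":0.0038,"z":0.08,"turn":-0.6},{"x":0.0573,"y":0.0038,"z":0.084,"turn":-0.67},{"x":0.0573,"y":0.0038,"z":0.084,"turn":-0.67},{"x":0.0573,"y":0.0038,"z":0.084,"turn":-0.67},{"x":0.0573,"y":0.0038,"z":0.084,"turn":-0.67}]'
python3 - <<'E'
from h import *
o=env.get_obs();print(o["tool_pos"],o["tool_rot"],o["force"],shift([.5099,.2612,.126]),o["qpos"])
E
```

```text
time_s: 13.0
tool_pos: [0.5099, 0.2632, 0.138]
tool_rot: [-180.0, 0.0, -128.5]
force: [-1.1, -0.3, -1.8]
grip_width: 0.0317
grasp_force: 35.0
[0.50987481 0.26322704 0.1380345 ] [-1.79983025e+02  4.29753051e-02 -1.28483263e+02] [-1.07180773 -0.29179804 -1.79788722] [ 0.0015801  -0.00127756  0.0120337 ] [-34.9151373   13.27024522   5.65331548 101.85812356  -1.43138539
  64.89456251 112.71126897]
```

```bash
python3 -m crank '[{"x":0.0016,"y":-0.0013,"z":0.002,"turn":0},{"x":0.0016,"y":-0.0013,"z":0.005,"turn":0},{"x":0.0016,"y":-0.0013,"z":0.007,"turn":0},{"x":0.0016,"y":-0.0013,"z":0.009,"turn":0},{"x":0.0016,"y":-0.0013,"z":0.011,"turn":0},{"x":0.0016,"y":-0.0013,"z":0.013,"turn":0},{"x":0.0016,"y":-0.0013,"z":0.0145,"turn":0},{"x":0.0016,"y":-0.0013,"z":0.0155,"turn":0},{"x":0.0016,"y":-0.0013,"z":0.0155,"turn":0}]'
```

```text
time_s: 14.12
tool_pos: [0.5095, 0.2612, 0.1219]
tool_rot: [180.0, -0.0, -128.4]
force: [-1.4, -0.2, -0.8]
grip_width: 0.0311
grasp_force: 35.0
```

No contact force at 4 mm past the spindle top, so the bore is slipping over it. I continue slowly.

```bash
python3 -m crank '[{"x":0,"y":0,"z":0.002,"turn":0},{"x":0,"y":0,"z":0.004,"turn":0},{"x":0,"y":0,"z":0.006,"turn":0},{"x":0,"y":0,"z":0.008,"turn":0},{"x":0,"y":0,"z":0.008,"turn":0}]'
python3 -m crank '[{"x":0,"y":0,"z":0.002,"turn":0},{"x":0,"y":0,"z":0.004,"turn":0},{"x":0,"y":0,"z":0.006,"turn":0},{"x":0,"y":0,"z":0.008,"turn":0},{"x":0,"y":0,"z":0.01,"turn":0},{"x":0,"y":0,"z":0.01,"turn":0}]'
```

```text
time_s: 14.75
tool_pos: [0.5095, 0.2613, 0.1138]
tool_rot: [180.0, -0.0, -128.4]
force: [-0.5, -0.1, -2.2]
grip_width: 0.0312
grasp_force: 35.0
time_s: 15.5
tool_pos: [0.5095, 0.2612, 0.1037]
tool_rot: [180.0, -0.0, -128.4]
force: [-0.6, -0.9, -2.0]
grip_width: 0.0315
grasp_force: 35.0
```

```bash
python3 -m crank '[{"x":0,"y":0,"z":0.001,"turn":0},{"x":0,"y":0,"z":0.002,"turn":0},{"x":0,"y":0,"z":0.003,"turn":0},{"x":0,"y":0,"z":0.004,"turn":0},{"x":0,"y":0,"z":0.005,"turn":0},{"x":0,"y":0,"z":0.005,"turn":0}]'
python3 -m crank '[{"x":0,"y":0,"z":0.0005,"turn":0},{"x":0,"y":0,"z":0.001,"turn":0},{"x":0,"y":0,"z":0.001,"turn":0}]'
```

```text
time_s: 16.25
tool_pos: [0.5096, 0.2612, 0.0989]
tool_rot: [-180.0, -0.0, -128.4]
force: [-1.4, -1.9, -1.2]
grip_width: 0.0316
grasp_force: 35.0
time_s: 16.62
tool_pos: [0.5096, 0.2612, 0.098]
tool_rot: [-180.0, -0.0, -128.4]
force: [-1.3, -1.4, -0.3]
grip_width: 0.0319
grasp_force: 35.0
```

```bash
python3 -m crank '[{"x":0,"y":0,"z":0,"turn":0.05},{"x":0,"y":0,"z":0,"turn":0.13},{"x":0,"y":0,"z":0,"turn":0.21},{"x":0,"y":0,"z":0,"turn":0.29},{"x":0,"y":0,"z":0,"turn":0.37},{"x":0,"y":0,"z":0,"turn":0.45}]'
python3 -m crank '[{"x":0,"y":0,"z":0,"turn":0.08},{"x":0,"y":0,"z":0,"turn":0.16},{"x":0,"y":0,"z":0,"turn":0.24},{"x":0,"y":0,"z":0,"turn":0.32},{"x":0,"y":0,"z":0,"turn":0.4},{"x":0,"y":0,"z":0,"turn":0.46},{"x":0,"y":0,"z":0,"turn":0.503},{"x":0,"y":0,"z":0,"turn":0.503},{"x":0,"y":0,"z":0,"turn":0.503}]'
python3 - <<'E'
from h import *
print(env.get_obs()["wrist_torque"])
E
```

```text
time_s: 17.38
tool_pos: [0.5079, 0.2599, 0.0978]
tool_rot: [-180.0, -0.3, -154.3]
force: [-6.3, -5.2, 3.0]
grip_width: 0.0316
grasp_force: 35.0
time_s: 18.5
tool_pos: [0.5073, 0.261, 0.0978]
tool_rot: [-179.9, -0.3, 177.0]
force: [-7.0, -2.5, 4.1]
grip_width: 0.0312
grasp_force: 35.0
[-0.69537074  1.57412158  0.05645311]
```

```bash
python3 -m crank '[{"x":0,"y":0,"z":0,"turn":0},{"x":0,"y":0,"z":0,"turn":0},{"x":0,"y":0,"z":0,"turn":0},{"x":0,"y":0,"z":-0.01,"turn":0},{"x":0,"y":0,"z":-0.04,"turn":0},{"x":0,"y":0,"z":-0.08,"turn":0},{"x":-0.04,"y":0,"z":-0.12,"turn":0},{"x":-0.065,"y":0,"z":-0.12,"turn":0},{"x":-0.065,"y":0,"z":-0.12,"turn":0},{"x":-0.065,"y":0,"z":-0.12,"turn":0}]' 0.065
python3 - <<'E'
from h import *
c=cal("wrist");im=imaging.read_camera("wrist")[:,:,::-1];cv2.imwrite("pics/w5.png",im)
p=proj(c,[.5099,.2612,.114]);print(p)
u,v=max(int(p[0])-60,0),max(int(p[1])-60,0);print(u,v)
cr=cv2.resize(im[v:v+120,u:u+120],(600,600),interpolation=cv2.INTER_CUBIC);cv2.imwrite("pics/w5c.png",cv2.convertScaleAbs(cr,alpha=2.5))
E
```

```text
time_s: 19.75
tool_pos: [0.5735, 0.2581, 0.2177]
tool_rot: [-180.0, -0.1, 177.0]
force: [0.1, -0.2, 0.3]
grip_width: 0.0651
grasp_force: 0.0
[325.3263532  124.79952443]
265 64
```

View pics/w5c.png

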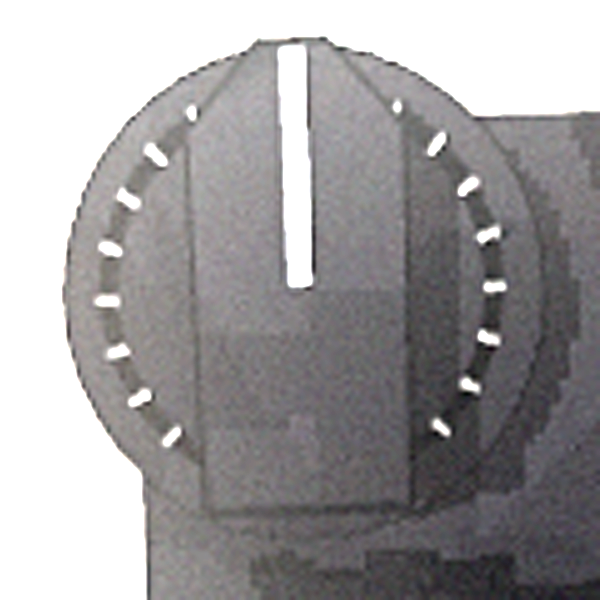

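The pointer line runs from (292,45) to (299,287) in the crop, and the index mark is covered by the knob's tip. The knob sits seated on the housing, so I quantify its pose.

```bash
python3 - <<'E'
from h import *
c=cal("wrist")
f=lambda x,y,z: onz(c,265+(x+.5)/5-.5,64+(y+.5)/5-.5,z)[:2]
a=f(292,45,.114);b=f(299,287,.114);v=b-a;print("yaw",np.degrees(np.arctan2(v[1],v[0])),np.linalg.norm(v))
ax=f((205+415)/2,508,.114);tip=f(292,40,.114);print("bar ends",tip,ax,np.linalg.norm(ax-tip),"width",np.linalg.norm(f(190,250,.114)-f(408,250,.114)))
# tick ring: opposite ticks at skirt top
t=[((107,301),(494,287)),((110,247),(489,339)),((117,352),(488,234)),((129,198),(470,385)),((140,398),(469,186))]
print(np.mean([[f(*p,.074) for p in q] for q in t],axis=(0,1)))
s=cal("side");im=imaging.read_camera("side")[:,:,::-1];cv2.imwrite("pics/s5.png",cv2.convertScaleAbs(cv2.resize(im[80:260,200:380],(600,600),interpolation=cv2.INTER_CUBIC),alpha=1.8))
E
```

```text
yaw -1.3010345688702287 0.03291316800185785
bar ends [0.47340385 0.26158504] [0.53921105 0.26076252] 0.06581233258482147 width 0.03149809522873656
[0.50850783 0.26094271]
```

View pics/s5.png

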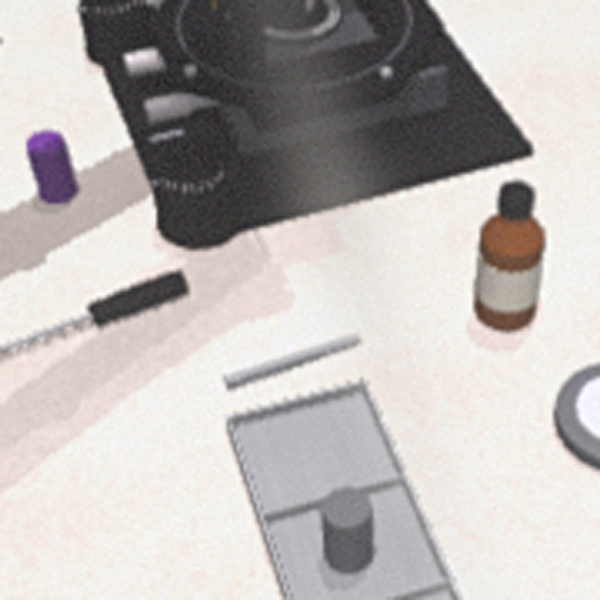

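The cap stands upright in the middle bay and nothing else has moved. The knob is 1.4 mm off the axis and 0.03 rad off the mark, and its apparent size and the grip height match it sitting home.

```bash
python3 -c "
from cell import env
print(env.sign_off())"
```

```text
the job is handed in; nothing more can be done
None
```

The job is handed in, with no verdict returned: the cap stands open end down in the tray's middle bay, and the knob measured home on the spindle with its pointer about 0.03 rad from the index mark, at about 20 s on the robot's clock.

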